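Hold a copper pipe seated in the V-blocks against the end stop

ROBOT

A 7-joint arm with a two-finger parallel gripper is mounted at the origin on the work surface; the furniture and walls round the work are solid. World frame = base frame: x ahead of the robot, y to its left, z up, the work surface at z = 0. Lengths are in mm, angles in rad, forces in N, time in s.
With the tool pointing down it reaches from about 425 to 875 mm from the base axis. Payload 4.7 kg.
Tool frame: the origin (TCP) lies on the centre line of the jaws, within the pads' length; the fingertips stand 14 mm ahead of it and the grasp point (between the pads) lies 5 mm behind it; z points along the fingers, y is the direction in which the jaws open and shut (so a half turn about z gives the same grasp; the last joint's range is limited). The gripper opens to 85 mm and grips with 20 to 120 N. Pads are 22 mm wide; open, the fingers measure 114 mm over their backs; the gripper's body (76 mm by 85 mm) begins 54 mm behind the grasp point. The pads swing forward as they close: fully open they stand 13 mm farther back than shut.
Start: joints at [1.195, 0.321, -0.07, 1.45, 0.023, 1.371, -0.057], TCP at [246.985, -601.267, 245.349] pointing down, gripper open.
Joint ranges: [-2.86, 2.86], [-0.3, 2.09], [-1.38, 1.24], [0.06, 2.45], [-1.56, 4.7], [0.09, 2.05], [-2.69, 2.69]. Speed limits (rad/s): [2.57, 2.57, 3.14, 3.14, 3.14, 3.14, 3.14].

INTERFACE

Orientations are given as a unit quaternion [x, y, z, w].
In Python, from cell import arm gives the robot as it stands. The module is installed in compiled form; this text tells all that it offers.
- The arm moves only by the tool apply_moves, never from a script. Its argument "motion" is a list of rows, each an object of numbers: "dx", "dy", "dz": the shift along the tool's x, y, z in mm; "ax", "ay", "az": the turn, a rotation vector about the tool's x, y, z in rad; "fingers": the opening in per cent of the stroke, from 0 (shut) to 100 (fully open). A call has 1 to 12 rows; each row is the pose to reach, as a shift and turn from the pose commanded when the call began, along the tool's axes at that moment; what a row does not reach only later rows make up. A row lasts 1/12 s, in which the tool goes at most 41.7 mm and 7.16 degrees, less where a joint would pass 70% of its speed; a pose out of reach is approached as far as the arm can. A call with a gripper value outside its range is refused whole. The fingers move at their own pace and stop on an object; "force" is the grip in N (left out, the last holds). Time passes only in rows, so rows that repeat a pose let the fingers close. It gives the time, the measured TCP pose, the force and the opening at its end, in the units of the state.
- arm.state(): the state, without advancing time (a new reading comes with each control period).
- arm.capture(name): name is "scene" or "top" or "wrist"; returns a dict with "img" (420x560x3 uint8, red, green, blue), "z_map" (420x560 float32, mm along the optical axis (not along the pixel's ray), 0 where there is no reading), "mtx" (3x3 intrinsics, pixels), "k1" (the pictures are not rectified: a ray, as slopes to the right and down, at radius r is drawn at 1 + k1 r^2 times it, then the intrinsics apply), "position" and "orientation" of the camera in the world. Camera axes: x right, y up, looking along -z (the intrinsics and any distortion apply to the point x, -y, -z); pixel columns grow to the right and rows downward; lengths in mm; the calibration is good to about 2 mm. A picture is of the moment at which its call begins.
- arm.job_done(): hands the job in, once; it reports no verdict.
The state is a dict: "t": time; "joint_pos": joint angles; "dq": joint speeds; "joint_torque": joint torques, N m; "ee_pos": TCP position; "ee_rot": TCP orientation; "contact_force": force on the tool from outside, world axes, zero at the start; "torque": the same for the moment, N m; "finger_gap": opening from 0.0 (shut) to 1.0 (fully open).
Only numpy, scipy, OpenCV 4.12 (cv2) and the standard library are available. Lean on these libraries where they do the work, as an engineer would, in place of code of your own. Each camera call takes 0.05 s, during which the arm holds its last target.

TASK

Pick up the loose straight piece of copper pipe and lay it in the pair of V-blocks, with one end up against the end stop, so that it can be marked to length. Finish while still holding the pipe and pressing it down, firmly seated on both faces of the V; do not let go. Leave the bell, the pipe tee and the bar of polishing compound where they are.

Things in the scene. Friction and masses are not known exactly. Their poses are not given: they have to be found in the camera images.
- pipe: straight off-cut of copper pipe, 22 mm outside diameter, 166 mm long, about 0.11 kg (varies), lying loose on the table to the robot's left. Both ends are alike. Its y axis runs along the pipe; origin at mid-length on its underside as it first lies
- pipe_center (a point): the middle of the pipe, on its axis (83 mm from either end, 11 mm above the table at the start); y along the pipe
- v_blocks: steel fixture fixed to the table: base plate 70 (x) by 184 mm (y), 10 mm thick; on it two equal V-blocks, 60 mm wide, 30 mm long, centred at y = -52 and +52 mm, tops 55 mm above the table; the 74 mm gap between them is free above 14 mm, so fingers fit there astride the pipe. The V runs along the fixture's y, over x = 0. Origin: on the table midway between the blocks; z up
- near_faces: the faces on the fixture's -x side of the V (of both blocks), sloping at 45 degrees; the V is 90 degrees, 41 mm wide at its mouth, opening upward; same frame as body v_blocks
- far_faces: the faces on the fixture's +x side of the V (of both blocks), sloping at 45 degrees; same frame as body v_blocks
- v_seat (a point): where the middle of the pipe is when it is seated in the V's with its end touching the stop: in the fixture's frame at x = 0, y = +1 mm, 50 mm above the table; axes as the fixture's
- v_stop (a point): middle of the end stop's inner face, at the height of the seated pipe's axis (fixture frame y = +84 mm, z = 50 mm). The end stop is a steel plate at the fixture's +y end, 44 mm wide, 12 mm thick, its top 66 mm above the table
- bell: bystander: brass hand bell standing on the table, 69 mm across, 98 mm high; origin under its middle
- tee: bystander: copper pipe tee lying on the table, 76x51x25 mm; origin under its middle
- bar: bystander: green bar of polishing compound, 42x64x30 mm; origin under its middle
Things that resemble listed ones, but are neither listed nor needed, are in the scene too. What is shaped like the v_blocks but purple is not meant.

How it is judged:
By the outcome, as a careful person would: the job done as asked, in the order asked, and still so for the second after the job is handed in, while the arm keeps its last pose, push and grip.
It also fails if it takes over 38 s, if anything falls off the work surface, if the arm or the gripper's body presses on something with over 40 N, if the wrist force passes 120 N, or if a joint passes its speed limit or range.

## Working session

There is one attempt and no reset: what is moved stays moved. The work goes in short steps, Python scripts to look and compute and a tool call to move; the robot and the scene stay as the last step left them, time stands still between calls to the robot, and variables do not carry over. Pictures are saved under pics/ and viewed, and the job is handed in when it is done.

Besides the shell and the picture viewer there is one more tool, called after ">>>" by a JSON object that holds its "name" and its "arguments", one argument or row to a line. apply_moves: Moves the arm, as the interface text tells. Its arguments: {"type":"object","properties":{"motion":{"type":"array","items":{"type":"object","properties":{"dx":{"type":"number"},"dy":{"type":"number"},"dz":{"type":"number"},"ax":{"type":"number"},"ay":{"type":"number"},"az":{"type":"number"},"fingers":{"type":"number"}}}},"force":{"type":"number"}},"required":["motion"]}

```bash
mkdir -p pics; cat > h.py <<'E'
from cell import arm
import numpy as np, cv2
from scipy.spatial.transform import Rotation as R
def cap(n):
    c=arm.capture(n); np.savez(f'{n}.npz',**{k:np.array(v) for k,v in c.items()})
    return c
def load(n): return dict(np.load(f'{n}.npz'))
def pts(c,uv,z=None,plane=None):
    """pixels-> world using depth (or intersect with world plane z=plane)"""
    uv=np.array(uv,float).reshape(-1,2); K=np.array(c['mtx'],float); k1=float(c['k1'])
    d=cv2.undistortPoints(uv.reshape(-1,1,2),K,np.array([k1,0,0,0.])).reshape(-1,2)
    Rm=R.from_quat(c['orientation']).as_matrix(); p=np.array(c['position'],float)
    ray=np.c_[d[:,0],-d[:,1],-np.ones(len(d))]@Rm.T
    if plane is not None: s=(plane-p[2])/ray[:,2]
    else: s=np.array([c['z_map'][int(round(v)),int(round(u))] for u,v in uv])
    return p+ray*s[:,None]
def cloud(c):
    v,u=np.mgrid[0:420,0:560]; return pts(c,np.c_[u.ravel(),v.ravel()]).reshape(420,560,3)
def save(img,name,crop=None,s=1):
    if crop: u0,v0,u1,v1=crop; img=img[v0:v1,u0:u1]
    img=cv2.resize(np.ascontiguousarray(img[...,::-1]),None,fx=s,fy=s,interpolation=cv2.INTER_CUBIC)
    cv2.imwrite(f'pics/{name}.png',img)
E
python3 - <<'E'
from h import *
for n in('scene','top'):
    c=cap(n); save(c['img'],n+'0',s=1.4); print(n,c['position'],c['orientation'],c['mtx'].tolist(),c['k1'])
print(arm.state())
E
```

```text
scene [-184.63870898  806.99470111  751.11012634] [-0.17138985  0.45879658  0.82488813 -0.28229557] [[481.4997014132412, 0.0, 281.9729768393759], [0.0, 481.4997014132412, 211.77289378269282], [0.0, 0.0, 1.0]] -0.10486544695639917
top [ 430.12369657  -51.41238393 1192.23274665] [-0.0342541   0.01286499  0.71506183 -0.69810295] [[443.9131444859837, 0.0, 274.8202058349089], [0.0, 443.9131444859837, 210.37207348303852], [0.0, 0.0, 1.0]] -0.07245444360269748
{'t': 0.1, 'joint_pos': array([ 1.19510573,  0.32178727, -0.07005368,  1.45155888,  0.02261157,
        1.37081125, -0.05689517]), 'dq': array([ 6.76314235e-04, -1.62354063e-03,  1.28617811e-03, -1.86554418e-03,
       -5.56021493e-04,  5.71332974e-04, -9.22385120e-05]), 'joint_torque': array([ 1.84460368e-04, -4.94878042e+01, -3.84352701e-01, -3.15210307e+01,
        1.28125955e-02,  7.43862038e-03, -1.64925183e-05]), 'ee_pos': array([ 246.7559115 , -600.84064226,  244.3047326 ]), 'ee_rot': array([ 9.81067016e-01,  1.93666517e-01, -2.28214087e-04, -8.59510084e-04]), 'contact_force': array([ 0.65834734, -0.17827124,  0.14928287]), 'torque': array([-0.04205104,  0.01926016, -0.02228686]), 'finger_gap': 1.0014388570385326}
```

View pics/scene0.png

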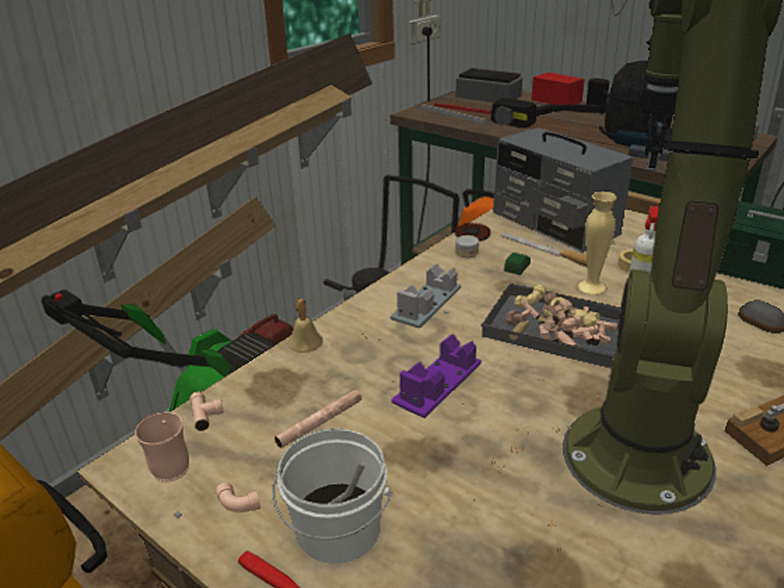

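View pics/top0.png

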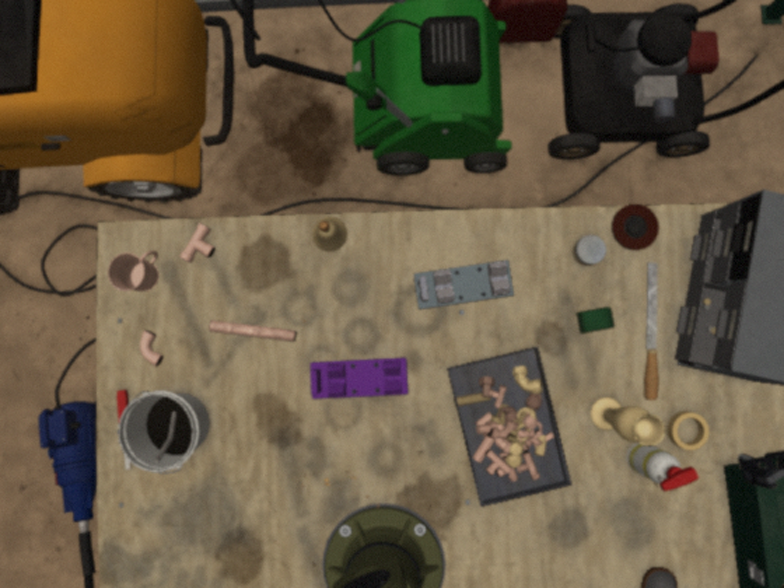

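The top view (shown at 1.4×) has the pipe at (252,330), grey V-blocks at (463,284) with the stop at the left end (422,288), the bell at (330,233), the tee at (197,243) and the green bar at (595,320).

These could be mistaken for what I want:
- **Pipe:** the elbow (150,348), the tee (197,243), or the copper bits in the tray (505,430). Only (252,330) is straight, 22 mm in diameter and on the left.
- **Fixture:** the purple one (360,378) is excluded, so grey (463,284) is the one.

```bash
python3 - <<'E'
from h import *
c=load('top')
a=c['img'][215:260,140:225]; b=c['img'][180:225,290:375]
save(np.vstack([a,b]),'crop0',s=6)
P=cloud(c)
z=P[...,2]
# pipe by depth
m=np.zeros(z.shape,bool); m[222:250,143:217]=True; m&=(z>8)&(z<40)
q=P[m]; mn=q[:,:2].mean(0); u,s,vt=np.linalg.svd(q[:,:2]-mn,full_matrices=False)
pr=(q[:,:2]-mn)@vt.T; print('pipe',len(q),mn,vt[0],pr.min(0),pr.max(0),z[m].max(),np.percentile(z[m],[50,90]))
print('table near',np.median(z[255:262,150:210]))
s=load('scene');S=cloud(s)
m=np.zeros(z.shape,bool); m[275:325,190:265]=True; m&=(S[...,2]>8)&(S[...,2]<40)&(S[...,1]>100)
q=S[m]; mn=q[:,:2].mean(0); u,ss,vt=np.linalg.svd(q[:,:2]-mn,full_matrices=False); pr=(q[:,:2]-mn)@vt.T
print('pipe scene',len(q),mn,vt[0],pr.min(0),pr.max(0),q[:,2].max())
# fixture
m=np.zeros(z.shape,bool); m[180:225,290:375]=True; m&=(z>5)
q=P[m]; 
r=cv2.minAreaRect(q[:,:2].astype(np.float32)); print('fix',r,q[:,2].max()); print(cv2.boxPoints(r))
for lo,hi in((5,20),(45,60),(60,75)):
    k=q[(q[:,2]>lo)&(q[:,2]<hi)]; print(lo,len(k),k.mean(0),cv2.minAreaRect(k[:,:2].astype(np.float32)))
E
```

```text
pipe 511 [446.64511524 237.54136011] [-0.13869243 -0.9903355 ] [-106.90892648  -11.59450296] [92.1574904  32.16593225] 29.91165430688625 [21.64207098 25.41361821]
table near 1.1541936102818227
pipe scene 620 [443.20396191 245.88807256] [0.14979509 0.98871706] [-99.20816735  -8.40692454] [79.11680307 36.63178154] 26.344701508299522
fix ((507.47552490234375, -165.25692749023438), (223.4425811767578, 160.77621459960938), 88.45762634277344) 1192.2327466510776
[[ 424.10944  -274.774   ]
 [ 584.82733  -279.10147 ]
 [ 590.8416    -55.73987 ]
 [ 430.12372   -51.412384]]
5 1198 [ 524.43254909 -163.59571741   11.34675247] ((528.6617431640625, -167.59210205078125), (220.03599548339844, 118.323486328125), 88.52239227294922)
45 383 [ 526.25594748 -177.43881871   51.33337617] ((525.36669921875, -163.34335327148438), (59.77705764770508, 163.8412628173828), 6.641040325164795)
60 85 [516.5027859  -88.29361198  67.50021491] ((517.2449951171875, -102.12030029296875), (43.71628952026367, 41.77983474731445), 3.5662190914154053)
```

View pics/crop0.png

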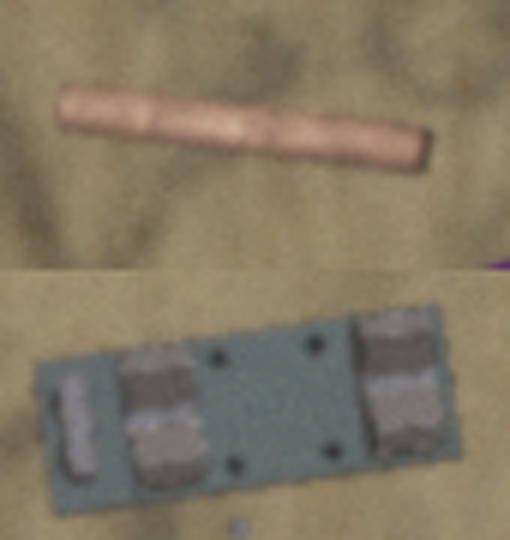

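```bash
python3 - <<'E'
from h import *
c=load('top')
f=lambda a,o:(np.array(a,float)+.5)/6-.5+np.array(o)
e=pts(c,f([(57,107),(430,150)],(140,215)),plane=11); print('pipe ends',e, 'len',np.linalg.norm(e[0]-e[1]),'mid',e.mean(0)); d=e[0]-e[1]; print('ang of +y', np.degrees(np.arctan2(-d[0],d[1])))
k=pts(c,f([(36,361),(436,305),(463,457),(57,513)],(290,180-45)),plane=10)
print(k,[np.linalg.norm(k[i]-k[(i+1)%4]) for i in range(4)],'mid',k.mean(0)); d=(k[0]+k[3]-k[1]-k[2])/2; print('ang +y',np.degrees(np.arctan2(-d[0],d[1])))
# tops/stop (crop): stop top corners z=66 ; 
for n,uv in(('stop',[(58,376),(84,373),(97,474),(71,478)]),('blkL',[(119,353),(190,345),(207,480),(134,490)]),('blkR',[(357,316),(438,308),(447,443),(374,457)])):
    p=pts(c,f(uv,(290,135)),plane=66 if n=='stop' else 55); print(n,p[:,:2].round(1).tolist(),p.mean(0))
E
```

```text
pipe ends [[458.29679428 324.27740212  11.        ]
 [435.43696769 155.20087184  11.        ]] len 170.61490194191109 mid [446.86688099 239.73913698  11.        ]
ang of +y -7.699927718108951
[[ 549.94113166  -73.00765066   10.        ]
 [ 570.44971746 -251.72793274   10.        ]
 [ 502.35222792 -261.20808427   10.        ]
 [ 481.96109446  -80.54865362   10.        ]] [np.float64(179.89313860700165), np.float64(68.75420972297596), np.float64(181.80656810310361), np.float64(68.39701881646322)] mid [ 526.17604287 -166.62308032   10.        ]
ang +y 6.492692919773123
stop [[537.6, -81.1], [538.6, -92.2], [495.6, -96.5], [494.2, -85.5]] [516.50769958 -88.82911824  66.        ]
blkL [[547.9, -107.8], [550.6, -138.3], [492.5, -143.8], [489.0, -112.5]] [ 519.9944713  -125.59526836   55.        ]
blkR [[561.2, -210.1], [563.8, -244.9], [505.8, -246.6], [500.6, -215.3]] [ 532.83275168 -229.2246526    55.        ]
```

```bash
python3 - <<'E'
from h import *
for n in('top','scene'):
    P=cloud(load(n)).reshape(-1,3)
    P=P[(P[:,2]<700)&(load(n)['z_map'].ravel()>0)]
    print(n)
    for x in range(200,750,50):
        row=[]
        for y in range(-600,400,50):
            k=P[(abs(P[:,0]-x)<25)&(abs(P[:,1]-y)<25)]
            row.append(int(k[:,2].max()) if len(k) else -1)
        print(x,row)
E
```

```text
top
200 [31, 352, 192, 191, 620, 36, 35, 60, 46, 37, 6, 9, 7, 8, 7, 7, 7, 8, 7, 148]
250 [327, 353, 4, 220, 221, 36, 50, 58, 60, 36, 7, 8, 6, 10, 8, 8, 8, 8, 135, 156]
300 [26, 6, 32, 221, 218, 30, 50, 51, 47, 36, 8, 45, 15, 53, 51, 18, 9, 8, 132, 133]
350 [211, 210, 33, 7, 7, 7, 56, 50, 46, 35, 10, 59, 59, 58, 71, 14, 7, 8, 9, 134]
400 [212, 209, 28, 7, 6, 8, 35, 35, 36, 35, 8, 56, 55, 54, 55, 13, 7, 7, 8, 8]
450 [212, 164, 17, 32, 36, 8, 7, 7, 7, 8, 8, 10, 8, 9, 7, 26, 29, 29, 28, 8]
500 [211, 136, 17, 15, 8, 7, 7, 59, 58, 59, 72, 11, 8, 7, 7, 8, 7, 6, 8, 8]
550 [211, 16, 17, 37, 40, 7, 8, 59, 56, 58, 70, 16, 11, 7, 8, 7, 7, 7, 7, 8]
600 [207, 17, 17, 38, 40, 8, 7, 7, 6, 6, 7, 8, 8, 44, 94, 9, 7, 8, 29, 30]
650 [66, 15, 18, 16, 8, 8, 7, 8, 8, 7, 8, 8, 8, 47, 100, 7, 6, 6, 25, 29]
700 [-1, -1, -1, -1, -1, -1, -1, -1, -1, -1, -1, -1, -1, -1, -1, -1, -1, -1, -1, -1]
scene
200 [540, 565, 588, 598, 602, 33, 31, 56, 50, 32, 2, 6, 4, 4, 5, 4, 4, 4, 3, 130]
250 [555, 582, 590, 219, 219, 33, 47, 56, 56, 48, 3, 4, 3, 4, 3, 3, 4, 4, 130, 152]
300 [575, 578, 23, 218, 218, 3, 50, 50, 44, 32, 4, 13, 44, 48, 52, 12, 3, 3, 130, 130]
350 [570, 568, 27, 5, 5, 3, 56, 44, 46, 32, 29, 56, 56, 57, 69, 68, 4, -1, -1, 129]
400 [209, 207, 22, 5, 4, 4, 33, 33, 33, 31, 3, 56, 56, 52, 53, 13, 4, 2, -1, 2]
450 [209, 162, 16, 28, 35, 26, 4, 4, 4, 4, 4, 4, 4, 4, 4, 24, 25, 26, 25, 4]
500 [209, 133, 15, 5, 4, 5, 4, 56, 56, 57, 68, 14, 5, 4, 4, 3, 4, 3, 3, 4]
550 [209, 14, 14, 33, 37, 10, 4, 57, 56, 56, 68, 11, 9, 4, 4, 3, 4, 3, 5, 5]
600 [208, 13, 15, 37, 39, 30, 4, 4, 5, 4, 4, 5, 4, 26, 91, 4, 4, 3, 24, 27]
650 [156, 15, 15, 14, 5, 4, 4, 4, 4, 5, 5, 4, 4, 4, 101, 4, 5, 3, 3, 27]
700 [1, -1, 8, 0, 0, 0, 0, 0, 0, 1, 0, 0, -1, -1, -2, -1, -2, -2, -1, -1]
```

```bash
cat >> h.py <<'E'
def plan(wps,yaw=None,step=38,deg=6.5,start=None):
    """world waypoints; yaw=target heading (deg) of tool x. prints rows in tool axes, rounded"""
    s=arm.state(); p0=np.array(s['ee_pos']) if start is None else np.array(start,float); R0=R.from_quat(s['ee_rot']).as_matrix()
    x=R0[:,0]; h=np.degrees(np.arctan2(x[1],x[0])); dy=0 if yaw is None else (yaw-h+180)%360-180
    ps=[];p=p0
    for w in wps:
        w=np.array(w,float); n=max(1,int(np.ceil(np.linalg.norm(w-p)/step)))
        ps+=[p+(w-p)*(i+1)/n for i in range(n)]; p=w
    n=max(len(ps),int(np.ceil(abs(dy)/deg)))
    print('heading',h,'tilt z',R0[:,2],'turn',dy,'rows',n,'force',s['contact_force'],'t',s['t'],'gap',s['finger_gap'],'pos',p0)
    for i in range(n):
        q=ps[min(i,len(ps)-1)]; l=R0.T@(q-p0); print(i+1,l.round(0).tolist(),'az',round(-np.radians(dy)*min(1,(i+1)/n),3))
E
python3 -c "
from h import *
plan([(330,-520,330),(600,-200,330),(590,0,300),(446,238,180)],82,step=40)"
```

```text
heading 22.333686331035526 tilt z [-7.80703276e-04  1.59807913e-03 -9.99998418e-01] turn 59.66631366896448 rows 29 force [ 0.65834734 -0.17827124  0.14928287] t 0.1 gap 1.0014388570385326 pos [ 246.7559115  -600.84064226  244.3047326 ]
1 [27.0, -11.0, -21.0] az -0.036
2 [54.0, -22.0, -43.0] az -0.072
3 [81.0, -32.0, -64.0] az -0.108
4 [108.0, -43.0, -86.0] az -0.144
5 [141.0, -61.0, -86.0] az -0.18
6 [175.0, -78.0, -86.0] az -0.215
7 [209.0, -96.0, -86.0] az -0.251
8 [243.0, -114.0, -86.0] az -0.287
9 [277.0, -131.0, -85.0] az -0.323
10 [310.0, -149.0, -85.0] az -0.359
11 [344.0, -166.0, -85.0] az -0.395
12 [378.0, -184.0, -85.0] az -0.431
13 [412.0, -202.0, -85.0] az -0.467
14 [445.0, -219.0, -85.0] az -0.503
15 [479.0, -237.0, -85.0] az -0.539
16 [490.0, -268.0, -80.0] az -0.575
17 [501.0, -300.0, -75.0] az -0.61
18 [512.0, -331.0, -70.0] az -0.646
19 [524.0, -363.0, -65.0] az -0.682
20 [535.0, -394.0, -60.0] az -0.718
21 [546.0, -425.0, -55.0] az -0.754
22 [540.0, -460.0, -40.0] az -0.79
23 [535.0, -494.0, -25.0] az -0.826
24 [530.0, -528.0, -10.0] az -0.862
25 [524.0, -563.0, 5.0] az -0.898
26 [519.0, -597.0, 20.0] az -0.934
27 [514.0, -631.0, 35.0] az -0.97
28 [508.0, -666.0, 50.0] az -1.005
29 [503.0, -700.0, 65.0] az -1.041
```

>>> {"name": "apply_moves", "arguments": {
  "motion": [
    {"dx": 27,"dy": -11,"dz": -21},
    {"dx": 54,"dy": -22,"dz": -43},
    {"dx": 81,"dy": -32,"dz": -64},
    {"dx": 108,"dy": -43,"dz": -86},
    {"dx": 141,"dy": -61,"dz": -86},
    {"dx": 175,"dy": -78,"dz": -86},
    {"dx": 209,"dy": -96,"dz": -86},
    {"dx": 243,"dy": -114,"dz": -86},
    {"dx": 277,"dy": -131,"dz": -86},
    {"dx": 310,"dy": -149,"dz": -86},
    {"dx": 344,"dy": -166,"dz": -86},
    {"dx": 378,"dy": -184,"dz": -86}
  ]
}}

```text
schema error: expected keys dx, dy, dz, ax, ay, az, fingers
```

```bash
python3 -c "
from h import *
print(arm.state()['joint_pos'])
plan([(600,-200,320),(590,0,300),(446,238,180)],82,step=40)"
```

```text
[ 1.19510573  0.32178727 -0.07005368  1.45155888  0.02261157  1.37081125
 -0.05689517]
heading 22.333686331035526 tilt z [-7.80703276e-04  1.59807913e-03 -9.99998418e-01] turn 59.66631366896448 rows 28 force [ 0.65834734 -0.17827124  0.14928287] t 0.1 gap 1.0014388570385326 pos [ 246.7559115  -600.84064226  244.3047326 ]
1 [34.0, -17.0, -5.0] az -0.037
2 [68.0, -34.0, -11.0] az -0.074
3 [103.0, -51.0, -16.0] az -0.112
4 [137.0, -68.0, -22.0] az -0.149
5 [171.0, -85.0, -27.0] az -0.186
6 [205.0, -101.0, -32.0] az -0.223
7 [240.0, -118.0, -38.0] az -0.26
8 [274.0, -135.0, -43.0] az -0.298
9 [308.0, -152.0, -48.0] az -0.335
10 [342.0, -169.0, -54.0] az -0.372
11 [376.0, -186.0, -59.0] az -0.409
12 [411.0, -203.0, -65.0] az -0.446
13 [445.0, -220.0, -70.0] az -0.483
14 [479.0, -237.0, -75.0] az -0.521
15 [490.0, -268.0, -72.0] az -0.558
16 [501.0, -300.0, -69.0] az -0.595
17 [512.0, -331.0, -65.0] az -0.632
18 [524.0, -363.0, -62.0] az -0.669
19 [535.0, -394.0, -58.0] az -0.707
20 [546.0, -425.0, -55.0] az -0.744
21 [540.0, -460.0, -40.0] az -0.781
22 [535.0, -494.0, -25.0] az -0.818
23 [530.0, -528.0, -10.0] az -0.855
24 [524.0, -563.0, 5.0] az -0.893
25 [519.0, -597.0, 20.0] az -0.93
26 [514.0, -631.0, 35.0] az -0.967
27 [508.0, -666.0, 50.0] az -1.004
28 [503.0, -700.0, 65.0] az -1.041
```

All keys are required in each row.

>>> {"name": "apply_moves", "arguments": {
  "motion": [
    {"dx": 27,"dy": -11,"dz": -21,"ax": 0,"ay": 0,"az": 0,"fingers": 100},
    {"dx": 54,"dy": -22,"dz": -43,"ax": 0,"ay": 0,"az": 0,"fingers": 100},
    {"dx": 81,"dy": -32,"dz": -64,"ax": 0,"ay": 0,"az": 0,"fingers": 100},
    {"dx": 108,"dy": -43,"dz": -86,"ax": 0,"ay": 0,"az": 0,"fingers": 100},
    {"dx": 141,"dy": -61,"dz": -86,"ax": 0,"ay": 0,"az": 0,"fingers": 100},
    {"dx": 175,"dy": -78,"dz": -86,"ax": 0,"ay": 0,"az": 0,"fingers": 100},
    {"dx": 209,"dy": -96,"dz": -86,"ax": 0,"ay": 0,"az": 0,"fingers": 100},
    {"dx": 243,"dy": -114,"dz": -86,"ax": 0,"ay": 0,"az": 0,"fingers": 100},
    {"dx": 277,"dy": -131,"dz": -86,"ax": 0,"ay": 0,"az": 0,"fingers": 100},
    {"dx": 310,"dy": -149,"dz": -86,"ax": 0,"ay": 0,"az": 0,"fingers": 100},
    {"dx": 344,"dy": -166,"dz": -86,"ax": 0,"ay": 0,"az": 0,"fingers": 100},
    {"dx": 378,"dy": -184,"dz": -86,"ax": 0,"ay": 0,"az": 0,"fingers": 100}
  ]
}}

```text
t: 1.1
ee_pos: [527.4, -286.0, 330.9]
ee_rot: [0.981, 0.193, -0.0, -0.0]
contact_force: [0.2, -1.0, 0.5]
finger_gap: 1.001
```

```bash
python3 -c "
from h import *
print(arm.state()['joint_pos'])
plan([(600,-200,320),(590,0,300),(446,238,180)],82,step=40)"
```

```text
[ 0.73134884  0.20534813 -0.33153195  1.43476615  0.06682391  1.513026
 -0.77898568]
heading 22.311674090486875 tilt z [-5.95994016e-04 -6.25912391e-05 -9.99999820e-01] turn 59.68832590951314 rows 17 force [ 0.19942569 -1.03955754  0.45841074] t 1.1 gap 1.0012784618176318 pos [ 527.35464546 -285.98107833  330.9469335 ]
1 [33.0, -17.0, 4.0] az -0.061
2 [67.0, -35.0, 7.0] az -0.123
3 [100.0, -52.0, 11.0] az -0.184
4 [111.0, -83.0, 14.0] az -0.245
5 [122.0, -115.0, 18.0] az -0.306
6 [133.0, -146.0, 21.0] az -0.368
7 [144.0, -178.0, 24.0] az -0.429
8 [155.0, -209.0, 28.0] az -0.49
9 [167.0, -241.0, 31.0] az -0.552
10 [161.0, -275.0, 46.0] az -0.613
11 [156.0, -309.0, 61.0] az -0.674
12 [150.0, -344.0, 76.0] az -0.735
13 [145.0, -378.0, 91.0] az -0.797
14 [140.0, -413.0, 106.0] az -0.858
15 [134.0, -447.0, 121.0] az -0.919
16 [129.0, -481.0, 136.0] az -0.98
17 [124.0, -516.0, 151.0] az -1.042
```

>>> {"name": "apply_moves", "arguments": {
  "motion": [
    {"dx": 33,"dy": -17,"dz": 4,"ax": 0,"ay": 0,"az": -0.06,"fingers": 100},
    {"dx": 67,"dy": -35,"dz": 7,"ax": 0,"ay": 0,"az": -0.12,"fingers": 100},
    {"dx": 100,"dy": -52,"dz": 11,"ax": 0,"ay": 0,"az": -0.18,"fingers": 100},
    {"dx": 111,"dy": -83,"dz": 14,"ax": 0,"ay": 0,"az": -0.25,"fingers": 100},
    {"dx": 122,"dy": -115,"dz": 18,"ax": 0,"ay": 0,"az": -0.31,"fingers": 100},
    {"dx": 133,"dy": -146,"dz": 21,"ax": 0,"ay": 0,"az": -0.37,"fingers": 100},
    {"dx": 144,"dy": -178,"dz": 24,"ax": 0,"ay": 0,"az": -0.43,"fingers": 100},
    {"dx": 155,"dy": -209,"dz": 28,"ax": 0,"ay": 0,"az": -0.49,"fingers": 100},
    {"dx": 167,"dy": -241,"dz": 31,"ax": 0,"ay": 0,"az": -0.55,"fingers": 100},
    {"dx": 161,"dy": -275,"dz": 46,"ax": 0,"ay": 0,"az": -0.61,"fingers": 100},
    {"dx": 156,"dy": -309,"dz": 61,"ax": 0,"ay": 0,"az": -0.67,"fingers": 100},
    {"dx": 150,"dy": -344,"dz": 76,"ax": 0,"ay": 0,"az": -0.73,"fingers": 100}
  ]
}}

```text
t: 2.1
ee_pos: [533.8, 89.1, 254.2]
ee_rot: [0.847, 0.532, -0.0, -0.0]
contact_force: [0.2, 1.3, -0.5]
finger_gap: 0.999
```

```bash
python3 -c "
from h import *
print(arm.state()['joint_pos'])
plan([(446,238,170)],82,step=38)"
```

```text
[ 0.38252827  0.12763323 -0.64506508  1.69036759  0.07844773  1.35006718
 -0.72386916]
heading 64.33066792512308 tilt z [-3.73542829e-04 -3.09726256e-05 -9.99999930e-01] turn 17.669332074876934 rows 6 force [ 0.19341065  1.32436959 -0.54407414] t 2.1 gap 0.9989293997433136 pos [533.76081413  89.09595574 254.23336972]
1 [16.0, -24.0, 14.0] az -0.051
2 [32.0, -48.0, 28.0] az -0.103
3 [48.0, -72.0, 42.0] az -0.154
4 [64.0, -96.0, 56.0] az -0.206
5 [80.0, -120.0, 70.0] az -0.257
6 [96.0, -144.0, 84.0] az -0.308
```

>>> {"name": "apply_moves", "arguments": {
  "motion": [
    {"dx": 16,"dy": -24,"dz": 14,"ax": 0,"ay": 0,"az": -0.05,"fingers": 100},
    {"dx": 32,"dy": -48,"dz": 28,"ax": 0,"ay": 0,"az": -0.1,"fingers": 100},
    {"dx": 48,"dy": -72,"dz": 42,"ax": 0,"ay": 0,"az": -0.15,"fingers": 100},
    {"dx": 64,"dy": -96,"dz": 56,"ax": 0,"ay": 0,"az": -0.2,"fingers": 100},
    {"dx": 80,"dy": -120,"dz": 70,"ax": 0,"ay": 0,"az": -0.26,"fingers": 100},
    {"dx": 96,"dy": -144,"dz": 84,"ax": 0,"ay": 0,"az": -0.31,"fingers": 100},
    {"dx": 96,"dy": -144,"dz": 84,"ax": 0,"ay": 0,"az": -0.31,"fingers": 100}
  ]
}}

```text
t: 2.68
ee_pos: [441.3, 241.9, 168.7]
ee_rot: [0.752, 0.66, -0.002, -0.002]
contact_force: [-0.5, -0.5, 0.7]
finger_gap: 1.0
```

```bash
python3 -c "
from h import *
print(arm.state())
c=cap('wrist'); save(c['img'],'w1',s=1.4); print(c['position'])"
```

```text
{'t': 2.6833, 'joint_pos': array([ 0.21100776,  0.12606302, -0.80521281,  1.88106054,  0.09416432,
        1.17876475, -0.75693139]), 'dq': array([ 0.03836938, -0.01137732,  0.06678699, -0.04627099,  0.03314516,
        0.03778021,  0.01993022]), 'joint_torque': array([  1.10500496, -26.77834868,  -1.27392076, -29.66952503,
         0.41020283,  -0.36994295,  -0.15269247]), 'ee_pos': array([441.3377649 , 241.870444  , 168.72322935]), 'ee_rot': array([ 0.75162621,  0.65958319, -0.00185948, -0.00214436]), 'contact_force': array([-0.51380409, -0.54712647,  0.700937  ]), 'torque': array([0.02811242, 0.06197903, 0.0865428 ]), 'finger_gap': 0.9996819780558488}
[452.70105313 326.09727612 297.77915547]
```

View pics/w1.png

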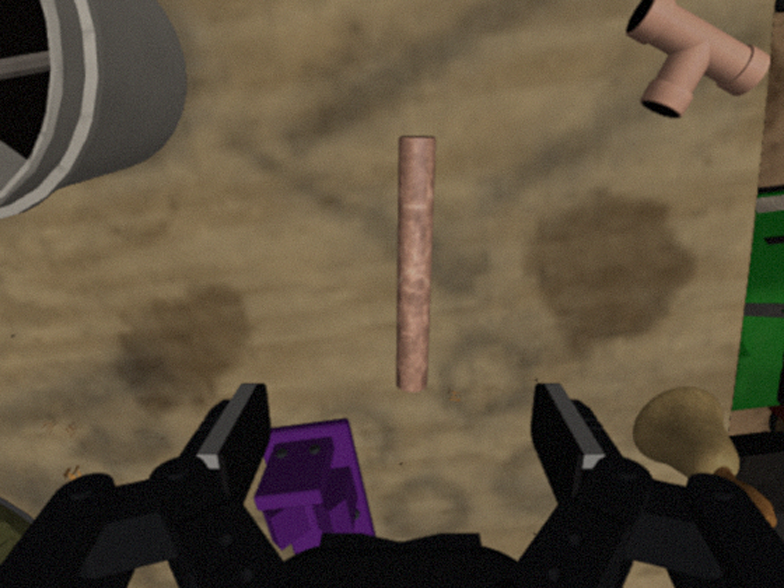

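The wrist view (1.4×) shows the pipe upright from (417,137) to (411,389), a plain straight tube, clear of the tee at top right and the bucket at left. I'll refine the pose from this view.

```bash
python3 - <<'E'
from h import *
c=load('wrist'); P=cloud(c); q0=pts(c,np.array([(417,137),(411,389)])/1.4,plane=11); print(q0,np.linalg.norm(q0[0]-q0[1]))
m=np.zeros(P.shape[:2],bool); m[92:285,275:320]=True; m&=P[...,2]>9
hsv=cv2.cvtColor(c['img'],cv2.COLOR_RGB2HSV)
q=P[m]; print(len(q), np.percentile(q[:,2],[50,95,100]),'table',np.median(P[150:250,330:360,2]))
mn=q[:,:2].mean(0); u,s,vt=np.linalg.svd(q[:,:2]-mn,full_matrices=False); pr=(q[:,:2]-mn)@vt.T
lo,hi=np.percentile(pr,[.3,99.7],axis=0); print(mn,vt[0],lo,hi, 'mid',mn+((lo+hi)/2)@vt, 'len',hi-lo, 'ang',np.degrees(np.arctan(-vt[0,0]/vt[0,1])))
E
```

```text
[[460.79534576 321.32020606  11.        ]
 [436.82538261 154.02972431  11.        ]] 168.99900715037168
4469 [ 20.79227997  22.93706022 297.77915547] table -0.22575849452789498
[449.71323234 248.84597172] [-0.13847253 -0.99036627] [-76.92081767 -10.56098785] [90.03857283 11.17775106] mid [449.11041871 242.30757818] len [166.95939051  21.73873891] ang -7.959467762561886
```

```bash
python3 -c "
from h import *
print(arm.state()['ee_pos'])
plan([(448.5,241,60),(448.5,241,17)],82,step=30)"
```

```text
[443.77170278 239.44399705 169.78703524]
heading 82.30272895839916 tilt z [-3.30522230e-03 -4.37072801e-04 -9.99994442e-01] turn -0.30272895839914327 rows 6 force [ 0.02245922 -0.46510768  0.20387687] t 2.7333 gap 1.0027107835792821 pos [443.77170278 239.44399705 169.78703524]
1 [1.0, 1.0, 27.0] az 0.001
2 [1.0, 2.0, 55.0] az 0.002
3 [2.0, 4.0, 82.0] az 0.003
4 [2.0, 5.0, 110.0] az 0.004
5 [2.0, 5.0, 131.0] az 0.004
6 [2.0, 5.0, 153.0] az 0.005
```

>>> {"name": "apply_moves", "arguments": {
  "motion": [
    {"dx": 1,"dy": 1,"dz": 30,"ax": 0,"ay": 0,"az": 0,"fingers": 100},
    {"dx": 1,"dy": 2,"dz": 60,"ax": 0,"ay": 0,"az": 0,"fingers": 100},
    {"dx": 2,"dy": 3,"dz": 90,"ax": 0,"ay": 0,"az": 0,"fingers": 100},
    {"dx": 2,"dy": 3,"dz": 115,"ax": 0,"ay": 0,"az": 0,"fingers": 100},
    {"dx": 2,"dy": 3,"dz": 135,"ax": 0,"ay": 0,"az": 0,"fingers": 100},
    {"dx": 2,"dy": 3,"dz": 148,"ax": 0,"ay": 0,"az": 0,"fingers": 100},
    {"dx": 2,"dy": 3,"dz": 148,"ax": 0,"ay": 0,"az": 0,"fingers": 100},
    {"dx": 2,"dy": 3,"dz": 148,"ax": 0,"ay": 0,"az": 0,"fingers": 100}
  ]
}}

```text
t: 3.4
ee_pos: [450.5, 238.1, 23.3]
ee_rot: [0.755, 0.655, -0.0, -0.0]
contact_force: [0.4, 0.9, -0.4]
finger_gap: 1.001
```

```bash
python3 -c "
from h import *
c=cap('wrist'); save(c['img'],'w2',s=1.4)
plan([(448.5,241,17)],82)"
```

```text
heading 81.88515926698372 tilt z [ 1.21100878e-03  4.09474163e-04 -9.99999183e-01] turn 0.11484073301627973 rows 1 force [0.52253941 0.23286103 1.00803199] t 3.45 gap 1.0021746649222785 pos [451.14072249 238.5947088   24.18138237]
1 [2.0, -3.0, 7.0] az -0.002
```

View pics/w2.png

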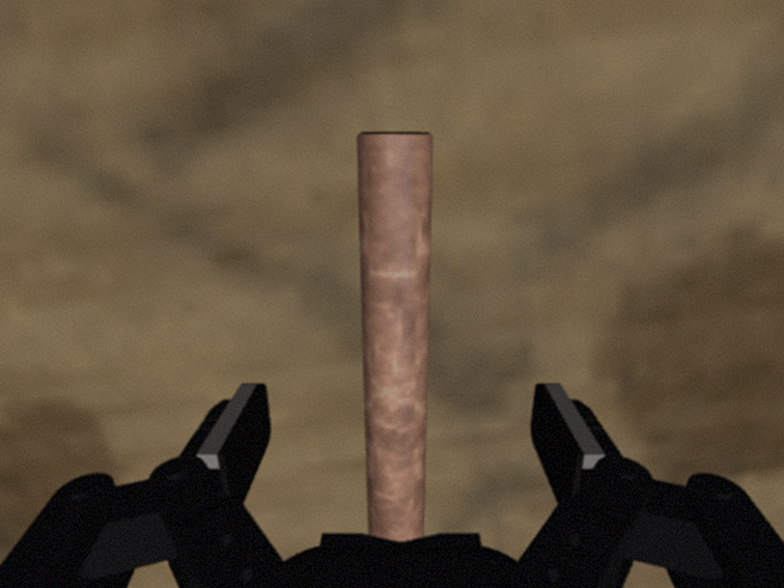

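Pipe is centred between the jaws (pipe column 396, jaw middle 400), so I'll go down and close.

>>> {"name": "apply_moves", "arguments": {
  "motion": [
    {"dx": 2,"dy": 0,"dz": 4,"ax": 0,"ay": 0,"az": 0,"fingers": 100},
    {"dx": 2,"dy": -1,"dz": 7,"ax": 0,"ay": 0,"az": 0,"fingers": 60},
    {"dx": 2,"dy": -1,"dz": 7,"ax": 0,"ay": 0,"az": 0,"fingers": 30},
    {"dx": 2,"dy": -1,"dz": 7,"ax": 0,"ay": 0,"az": 0,"fingers": 10},
    {"dx": 2,"dy": -1,"dz": 7,"ax": 0,"ay": 0,"az": 0,"fingers": 10},
    {"dx": 2,"dy": -1,"dz": 7,"ax": 0,"ay": 0,"az": 0,"fingers": 10},
    {"dx": 2,"dy": -1,"dz": 7,"ax": 0,"ay": 0,"az": 0,"fingers": 10},
    {"dx": 2,"dy": -1,"dz": 7,"ax": 0,"ay": 0,"az": 0,"fingers": 10},
    {"dx": 2,"dy": -1,"dz": 7,"ax": 0,"ay": 0,"az": 0,"fingers": 10},
    {"dx": 2,"dy": -1,"dz": 7,"ax": 0,"ay": 0,"az": 0,"fingers": 10}
  ],
  "force": 70
}}

```text
t: 4.28
ee_pos: [449.8, 240.7, 16.8]
ee_rot: [0.755, 0.656, 0.0, 0.0]
contact_force: [-1.2, -1.1, 6.1]
finger_gap: 0.229
```

```bash
python3 - <<'E'
from h import *
c=cap('wrist'); save(c['img'],'w3',s=1.4)
s=arm.state(); print(s['t'],s['ee_pos'],s['ee_rot'],s['finger_gap'],s['contact_force'],s['torque'])
E
```

```text
4.3333 [449.8206774  240.68419837  16.77748891] [7.55190344e-01 6.55505500e-01 1.60063877e-04 2.40438890e-04] 0.22795863095869592 [-2.01446359 -0.71866009  5.3370472 ] [-0.25199106  0.24312887  0.01458934]
```

View pics/w3.png

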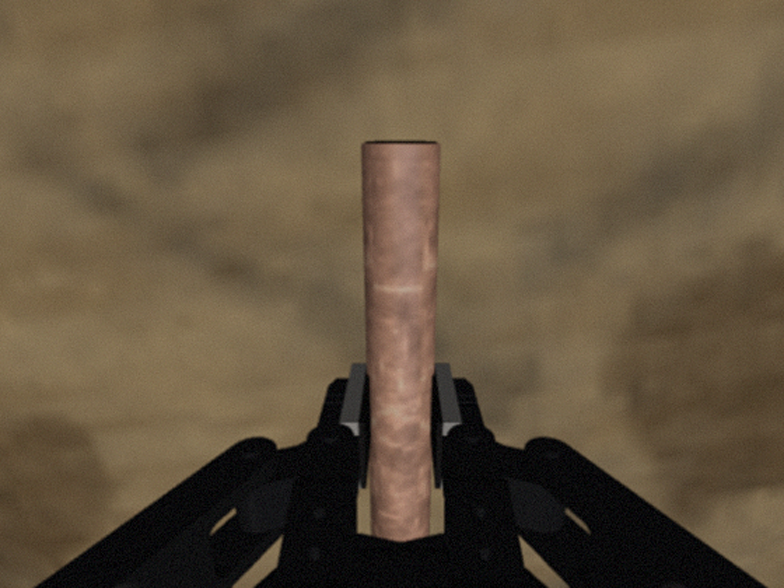

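```bash
python3 - <<'E'
from h import *
c=load('wrist'); print(pts(c,np.array([(400,150),(400,200),(400,300)])/1.4))
print('end at z=11..22', pts(c,np.array([(400,143)])/1.4,plane=22))
s=arm.state();tcp=s['ee_pos'];a=np.array([np.sin(np.radians(8)),np.cos(np.radians(8)),0])
for u in(143,146): print((pts(c,np.array([(400,u)])/1.4,plane=22)[0]-tcp)@a)
print(np.array(c['position']))
plan([(449.8,240.7,200)])
E
```

```text
[[460.80129469 320.14401296  22.38008186]
 [459.0288188  307.56014495  22.19842986]
 [455.12438516 279.84855415  22.55271718]]
end at z=11..22 [[461.03955318 321.83115406  22.        ]]
81.9186048302082
81.18385433563786
[461.28194231 324.89886131 145.80360963]
heading 81.91598446716219 tilt z [ 5.56975419e-04 -1.53308753e-04 -9.99999833e-01] turn 0 rows 5 force [-2.01446359 -0.71866009  5.3370472 ] t 4.3333 gap 0.22795863095869592 pos [449.8206774  240.68419837  16.77748891]
1 [-0.0, 0.0, -37.0] az -0.0
2 [-0.0, 0.0, -73.0] az -0.0
3 [-0.0, 0.0, -110.0] az -0.0
4 [-0.0, 0.0, -147.0] az -0.0
5 [-0.0, 0.0, -183.0] az -0.0
```

>>> {"name": "apply_moves", "arguments": {
  "motion": [
    {"dx": 0,"dy": 0,"dz": -10,"ax": 0,"ay": 0,"az": 0,"fingers": 10},
    {"dx": 0,"dy": 0,"dz": -25,"ax": 0,"ay": 0,"az": 0,"fingers": 10},
    {"dx": 0,"dy": 0,"dz": -50,"ax": 0,"ay": 0,"az": 0,"fingers": 10},
    {"dx": 0,"dy": 0,"dz": -80,"ax": 0,"ay": 0,"az": 0,"fingers": 10},
    {"dx": 0,"dy": 0,"dz": -110,"ax": 0,"ay": 0,"az": 0,"fingers": 10},
    {"dx": 0,"dy": 0,"dz": -135,"ax": 0,"ay": 0,"az": 0,"fingers": 10},
    {"dx": 0,"dy": 0,"dz": -150,"ax": 0,"ay": 0,"az": 0,"fingers": 10},
    {"dx": 0,"dy": 0,"dz": -150,"ax": 0,"ay": 0,"az": 0,"fingers": 10}
  ]
}}

```text
t: 5.0
ee_pos: [451.3, 241.9, 170.0]
ee_rot: [0.755, 0.656, 0.003, 0.001]
contact_force: [-0.2, 0.7, -1.3]
finger_gap: 0.227
```

```bash
python3 - <<'E'
from h import *
for n in('wrist','scene'):
    c=cap(n); save(c['img'],n+'4',s=1.4)
s=arm.state(); print(s['t'],s['ee_pos'],s['ee_rot'],s['finger_gap'],s['contact_force'],s['torque'])
E
```

```text
5.1 [449.3986408  240.3906296  166.15323161] [7.55200748e-01 6.55493488e-01 6.76663510e-05 3.35674827e-04] 0.22326466303549053 [-0.28587351 -1.17429493 -1.76226664] [-0.02984922 -0.00283083 -0.00977294]
```

View pics/wrist4.png

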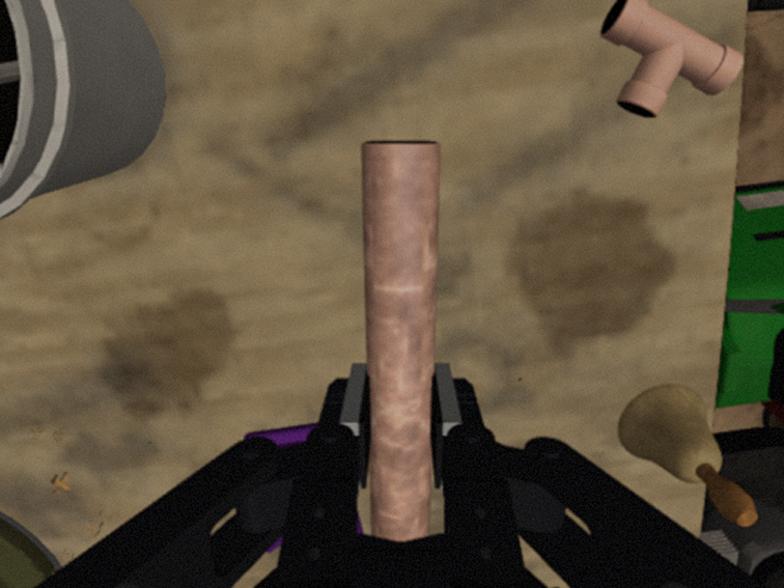

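View pics/scene4.png

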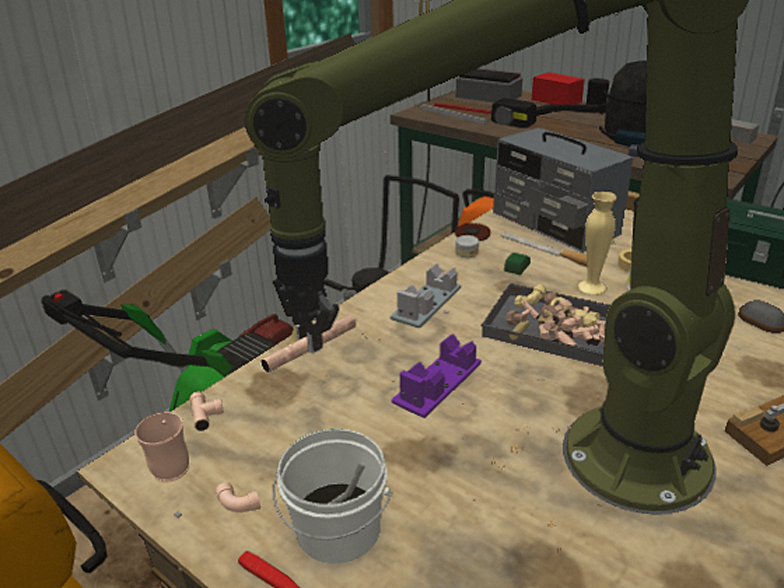

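Pipe is lifted and level, with the end about 82 mm ahead of the TCP. Next I move it to just above the grey fixture.

```bash
python3 - <<'E'
from h import *
plan([(530,-210,175)],96.7,step=39)
E
```

```text
heading 81.91415889497716 tilt z [ 5.42268685e-04 -4.18294057e-04 -9.99999765e-01] turn 14.785841105022826 rows 12 force [-0.28587351 -1.17429493 -1.76226664] t 5.1 gap 0.22326466303549053 pos [449.3986408  240.3906296  166.15323161]
1 [-36.0, 12.0, -1.0] az -0.022
2 [-72.0, 24.0, -1.0] az -0.043
3 [-109.0, 36.0, -2.0] az -0.065
4 [-145.0, 48.0, -3.0] az -0.086
5 [-181.0, 60.0, -4.0] az -0.108
6 [-217.0, 72.0, -4.0] az -0.129
7 [-254.0, 84.0, -5.0] az -0.151
8 [-290.0, 95.0, -6.0] az -0.172
9 [-326.0, 107.0, -6.0] az -0.194
10 [-362.0, 119.0, -7.0] az -0.215
11 [-398.0, 131.0, -8.0] az -0.237
12 [-435.0, 143.0, -9.0] az -0.258
```

>>> {"name": "apply_moves", "arguments": {
  "motion": [
    {"dx": -28,"dy": 9,"dz": -1,"ax": 0,"ay": 0,"az": -0.02,"fingers": 10},
    {"dx": -65,"dy": 21,"dz": -2,"ax": 0,"ay": 0,"az": -0.04,"fingers": 10},
    {"dx": -103,"dy": 34,"dz": -3,"ax": 0,"ay": 0,"az": -0.065,"fingers": 10},
    {"dx": -141,"dy": 46,"dz": -4,"ax": 0,"ay": 0,"az": -0.09,"fingers": 10},
    {"dx": -179,"dy": 59,"dz": -5,"ax": 0,"ay": 0,"az": -0.11,"fingers": 10},
    {"dx": -217,"dy": 72,"dz": -6,"ax": 0,"ay": 0,"az": -0.13,"fingers": 10},
    {"dx": -255,"dy": 84,"dz": -7,"ax": 0,"ay": 0,"az": -0.15,"fingers": 10},
    {"dx": -293,"dy": 97,"dz": -8,"ax": 0,"ay": 0,"az": -0.17,"fingers": 10},
    {"dx": -331,"dy": 109,"dz": -9,"ax": 0,"ay": 0,"az": -0.19,"fingers": 10},
    {"dx": -369,"dy": 122,"dz": -9,"ax": 0,"ay": 0,"az": -0.215,"fingers": 10},
    {"dx": -405,"dy": 133,"dz": -9,"ax": 0,"ay": 0,"az": -0.24,"fingers": 10},
    {"dx": -435,"dy": 143,"dz": -9,"ax": 0,"ay": 0,"az": -0.26,"fingers": 10}
  ]
}}

```text
t: 6.1
ee_pos: [528.3, -213.3, 172.6]
ee_rot: [0.664, 0.748, -0.001, -0.002]
contact_force: [0.7, -0.7, -1.5]
finger_gap: 0.227
```

>>> {"name": "apply_moves", "arguments": {
  "motion": [
    {"dx": 0,"dy": 0,"dz": 0,"ax": 0,"ay": 0,"az": 0,"fingers": 10},
    {"dx": 0,"dy": 0,"dz": 0,"ax": 0,"ay": 0,"az": 0,"fingers": 10},
    {"dx": 0,"dy": 0,"dz": 0,"ax": 0,"ay": 0,"az": 0,"fingers": 10}
  ]
}}

```text
t: 6.35
ee_pos: [529.0, -209.0, 173.2]
ee_rot: [0.664, 0.748, -0.0, -0.002]
contact_force: [0.1, 0.2, -1.1]
finger_gap: 0.226
```

```bash
python3 - <<'E'
from h import *
for n in('wrist','scene'):
    c=cap(n); save(c['img'],n+'5',s=1.4)
s=arm.state(); print(s['t'],s['ee_pos'],s['ee_rot'],s['finger_gap'],s['contact_force'],s['joint_pos'])
plan([(530,-210,175)],96.7)
E
```

```text
6.45 [ 529.60847864 -208.10181349  174.22162453] [ 6.62852352e-01  7.48749329e-01 -7.64896068e-05 -1.09330483e-03] 0.22616723524925458 [ 0.53116751 -0.26137258 -1.36974202] [ 0.72534564  0.22765481 -0.45199905  1.73406425  0.10486497  1.20595607
  0.36734802]
heading 96.96432244688147 tilt z [-0.00173863  0.00133486 -0.9999976 ] turn -0.2643224468814651 rows 1 force [ 0.53116751 -0.26137258 -1.36974202] t 6.45 gap 0.22616723524925458 pos [ 529.60847864 -208.10181349  174.22162453]
1 [-2.0, 0.0, -1.0] az 0.005
```

View pics/wrist5.png

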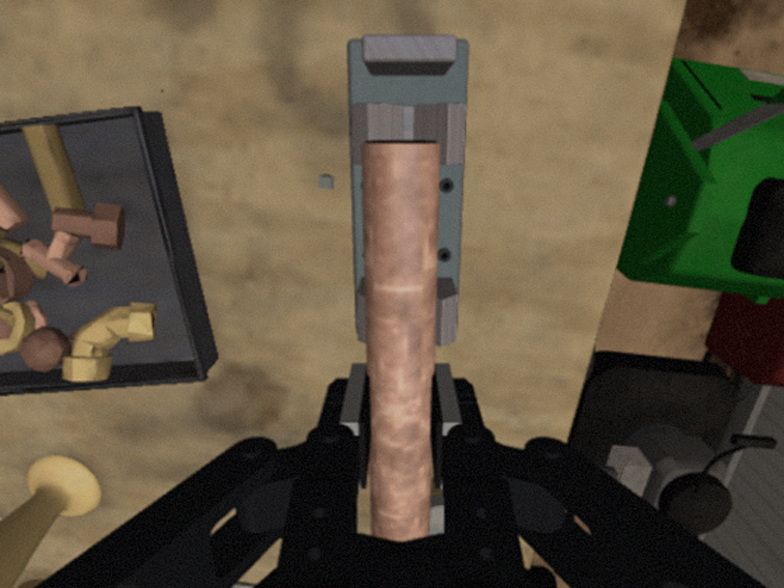

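View pics/scene5.png

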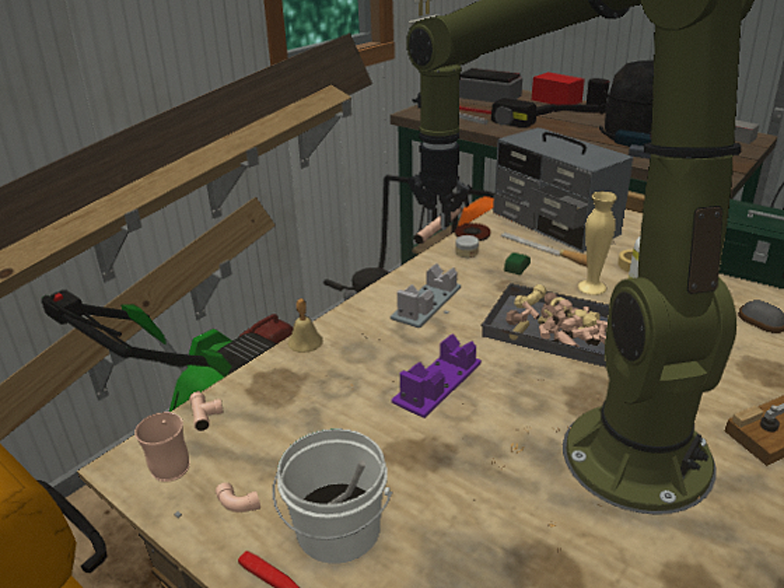

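```bash
python3 - <<'E'
from h import *
c=load('wrist'); save(c['img'],'w5c',(240,20,345,255),2.5)
P=cloud(c).reshape(-1,3); P=P[np.linalg.norm(P[:,:2]-[526,-150],axis=1)<160]
th=np.radians(6.7); O=np.array([526.4,-177.4]); X=np.array([np.cos(th),np.sin(th)]); Y=np.array([-np.sin(th),np.cos(th)])
q=np.c_[(P[:,:2]-O)@X,(P[:,:2]-O)@Y,P[:,2]]
np.save('q.npy',q)
for lo,hi in((38,66),(-66,-38)):
    b=q[(q[:,1]>lo)&(q[:,1]<hi)&(q[:,2]<62)]
    t=b[(b[:,2]>53)&(b[:,2]<57)]; 
    if len(t)<5: continue
    print('blk top',len(t),'x',np.percentile(t[:,0],[1,99]),'y',np.percentile(t[:,1],[1,99]),'z',np.median(t[:,2]))
    for s in(-1,1):
        f=b[(b[:,0]*s>3)&(b[:,0]*s<17)&(b[:,2]>36)&(b[:,2]<54)]
        if len(f)>20: print(s,len(f),np.polyfit(f[:,0],f[:,2],1), 'y-mid',f[:,1].mean())
st=q[(q[:,2]>62)&(q[:,2]<70)&(q[:,1]>75)]
print('stop',len(st),st.mean(0),np.percentile(st,[1,99],axis=0)); 
for xs in((-22,-8),(8,22)):
    k=st[(st[:,0]>xs[0])&(st[:,0]<xs[1])]; print(xs,np.percentile(k[:,1],[2,50,98]))
for lo in range(-40,110,30):
    k=q[(q[:,2]>8)&(q[:,2]<12)&(q[:,1]>lo)&(q[:,1]<lo+30)]
    if len(k)>20: print('base',lo,len(k),np.percentile(k[:,0],[1,99]),np.median(k[:,2]))
E
```

```text
blk top 384 x [-20.49010649  24.72847125] y [38.66579849 65.86884142] z 53.99538965286487
-1 490 [-0.98464611 37.06794096] y-mid 57.51476971124049
1 401 [ 1.00357046 32.68997454] y-mid 57.41550470108788
blk top 153 x [19.90471368 24.57892583] y [-65.66101424 -38.44525161] z 53.99905709205399
stop 1441 [ 2.25912925 89.79115544 66.04097397] [[-19.01707541  83.88491454  62.25716677]
 [ 23.55126832  96.11282416  67.93980311]]
(-22, -8) [83.93274343 89.73018174 95.92039809]
(8, 22) [84.00470744 89.54386278 96.0437455 ]
base -40 671 [-141.92261705   36.70770318] 10.212912313125685
base -10 867 [-144.722616     36.68276275] 10.232189909161832
base 20 461 [-147.71465388   36.89761693] 10.342466312153874
base 50 1257 [-149.07207804   36.83445236] 10.24118044656069
base 80 1004 [-31.7113725   36.65000861] 10.325554458649265
```

View pics/w5c.png

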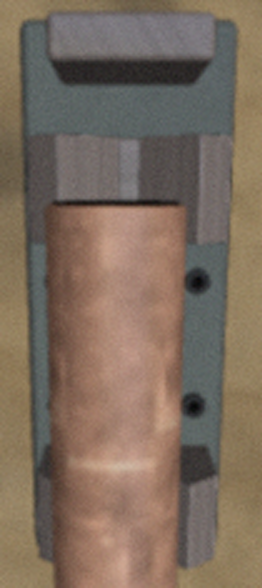

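```bash
python3 - <<'E'
from h import *
q=np.load('q.npy'); s=arm.state()
th=np.radians(6.7); O=np.array([528.5,-177.15]); X=np.array([np.cos(th),np.sin(th)]); Y=np.array([-np.sin(th),np.cos(th)])
q[:,0]-=2.1
k=q[(q[:,2]>160)&(q[:,2]<185)&(abs(q[:,0])<14)]; print(len(k))
for lo in range(-30,60,15):
    b=k[(k[:,1]>lo)&(k[:,1]<lo+15)]
    if len(b)>30:
        A=np.c_[2*b[:,[0,2]],np.ones(len(b))]; sol=np.linalg.lstsq(A,(b[:,[0,2]]**2).sum(1),rcond=None)[0]
        print(lo,len(b),'centre x,z',sol[:2],'r',np.sqrt(sol[2]+sol[0]**2+sol[1]**2),'ztop',np.percentile(b[:,2],95),'xrange',np.percentile(b[:,0],[1,99]))
print('max y',np.percentile(k[:,1],[99,99.8]))
d=s['ee_pos'][:2]-O; print('tcp fix',d@X,d@Y,s['ee_pos'][2])
E
```

```text
14227
-30 1840 centre x,z [ -0.36640249 173.08117079] r 9.25804396147069 ztop 182.44912617589966 xrange [-13.75838186  12.76477329]
-15 1575 centre x,z [ -3.44306483 168.24987066] r 10.529830136225243 ztop 179.09086929186137 xrange [-13.64216022   7.09503755]
0 1755 centre x,z [ -3.49028302 168.44347044] r 10.438521667062677 ztop 179.24286357173688 xrange [-13.69272774   7.07835033]
15 1976 centre x,z [ -3.5070386  168.44329602] r 10.45762436841878 ztop 179.2204717175445 xrange [-13.76560639   7.0107308 ]
30 2187 centre x,z [ -3.54790319 168.61504924] r 10.395169908594779 ztop 179.41012580394025 xrange [-13.77381498   6.99145664]
45 926 centre x,z [ -3.55004804 169.08165546] r 9.950003478079093 ztop 179.38346236086656 xrange [-13.61525896   6.84535285]
max y [49.95489362 50.63593363]
tcp fix -2.510262441639677 -30.869759731149436 174.22162452756908
```

The wrist view shows the fixture between the stop (411,52) and the lower block (455,315), with the held pipe parallel to it. The V line is 3.6 mm to tool +y and the pipe end is 33 mm short of the stop. I'll descend to about 4 mm above the seat with the end 6 mm short.

>>> {"name": "apply_moves", "arguments": {
  "motion": [
    {"dx": 14,"dy": 2,"dz": 20,"ax": 0,"ay": 0,"az": 0,"fingers": 10},
    {"dx": 27,"dy": 3.6,"dz": 45,"ax": 0,"ay": 0,"az": 0,"fingers": 10},
    {"dx": 27,"dy": 3.6,"dz": 70,"ax": 0,"ay": 0,"az": 0,"fingers": 10},
    {"dx": 27,"dy": 3.6,"dz": 85,"ax": 0,"ay": 0,"az": 0,"fingers": 10},
    {"dx": 27,"dy": 3.6,"dz": 95,"ax": 0,"ay": 0,"az": 0,"fingers": 10},
    {"dx": 27,"dy": 3.6,"dz": 103,"ax": 0,"ay": 0,"az": 0,"fingers": 10},
    {"dx": 27,"dy": 3.6,"dz": 108,"ax": 0,"ay": 0,"az": 0,"fingers": 10},
    {"dx": 27,"dy": 3.6,"dz": 112,"ax": 0,"ay": 0,"az": 0,"fingers": 10},
    {"dx": 27,"dy": 3.6,"dz": 112,"ax": 0,"ay": 0,"az": 0,"fingers": 10},
    {"dx": 27,"dy": 3.6,"dz": 112,"ax": 0,"ay": 0,"az": 0,"fingers": 10}
  ]
}}

```text
t: 7.28
ee_pos: [530.8, -183.1, 63.9]
ee_rot: [0.664, 0.748, 0.0, 0.0]
contact_force: [-0.7, 0.5, -0.4]
finger_gap: 0.224
```

```bash
cat >> h.py <<'E'
th=np.radians(6.7); O=np.array([528.5,-177.15]); X=np.array([np.cos(th),np.sin(th)]); Y=np.array([-np.sin(th),np.cos(th)])
def fix():
    s=arm.state(); d=s['ee_pos'][:2]-O; R0=R.from_quat(s['ee_rot']).as_matrix(); f=s['contact_force']
    print('t',s['t'],'tcp fix',d@X,d@Y,s['ee_pos'][2],'head',np.degrees(np.arctan2(R0[1,0],R0[0,0])),'z',R0[:,2],'Ffix',f[:2]@X,f[:2]@Y,f[2],'M',s['torque'],'gap',s['finger_gap'])
E
python3 - <<'E'
from h import *
c=cap('wrist'); save(c['img'],'w6',s=1.4); fix()
E
```

```text
t 7.3333 tcp fix 1.6909928685932525 -6.279192886939864 64.06409825337701 head 96.80825797408446 z [ 1.24482606e-03 -5.95227814e-04 -9.99999048e-01] Ffix 0.7818127765256084 -0.3248304013615777 -1.5194336463663478 M [-0.01986375 -0.00047782 -0.03337015] gap 0.22753852032640606
```

View pics/w6.png

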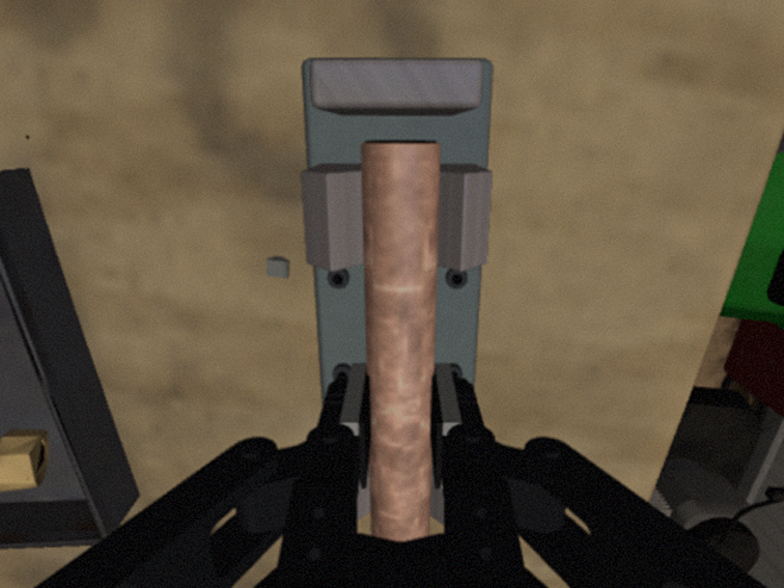

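```bash
cat >> h.py <<'E'
def rel(c):
    P=cloud(c).reshape(-1,3); P=P[np.linalg.norm(P[:,:2]-O,axis=1)<130]
    q=np.c_[(P[:,:2]-O)@X,(P[:,:2]-O)@Y,P[:,2]]
    st=q[(q[:,2]>63)&(q[:,2]<70)&(q[:,1]>80)]; print('stop x,y',np.percentile(st[:,0],[1,99]),st[:,1].min(),np.percentile(st[:,1],[2,98]))
    t=q[(q[:,2]>52)&(q[:,2]<56)&(q[:,1]>38)&(q[:,1]<66)&(abs(q[:,0])>21)]; print('blk x',np.percentile(t[:,0],[1,99]),'z',np.median(t[:,2]))
    k=q[(q[:,2]>56)&(q[:,2]<80)&(abs(q[:,0])<16)&(q[:,1]<84)]
    for lo in range(0,75,15):
        b=k[(k[:,1]>lo)&(k[:,1]<lo+15)]
        if len(b)>30:
            top=np.percentile(b[:,2],90); b=b[b[:,2]>top-6]
            co=np.polyfit(b[:,0],b[:,2],2); print(lo,'pipe x',-co[1]/2/co[0],'ztop',np.polyval(co,-co[1]/2/co[0]))
    print('end y',np.percentile(k[:,1],[99,99.8]))
E
python3 - <<'E'
from h import *
rel(load('wrist'))
E
```

```text
stop x,y [-21.10233177  21.32972951] 84.18361007211139 [84.42568427 95.86569983]
blk x [-23.61327932  23.87168706] z 53.03764718256528
0 pipe x 0.847282977184101 ztop 69.70336059094514
15 pipe x 1.2949410742133376 ztop 69.43100473746486
30 pipe x 1.25108649090873 ztop 69.43044953542369
45 pipe x 1.2322033342879044 ztop 69.4175677467751
60 pipe x 1.241006888349549 ztop 69.44458416625221
end y [75.38630648 76.11058065]
```

>>> {"name": "apply_moves", "arguments": {
  "motion": [
    {"dx": 1,"dy": -1.2,"dz": 3,"ax": 0,"ay": 0,"az": 0,"fingers": 10},
    {"dx": 3,"dy": -1.2,"dz": 5,"ax": 0,"ay": 0,"az": 0,"fingers": 10},
    {"dx": 5,"dy": -1.2,"dz": 6.5,"ax": 0,"ay": 0,"az": 0,"fingers": 10},
    {"dx": 6,"dy": -1.2,"dz": 6.5,"ax": 0,"ay": 0,"az": 0,"fingers": 10},
    {"dx": 6,"dy": -1.2,"dz": 6.5,"ax": 0,"ay": 0,"az": 0,"fingers": 10},
    {"dx": 6,"dy": -1.2,"dz": 6.5,"ax": 0,"ay": 0,"az": 0,"fingers": 10}
  ]
}}

```text
t: 7.83
ee_pos: [528.5, -177.0, 56.9]
ee_rot: [0.664, 0.748, -0.0, 0.0]
contact_force: [0.2, -0.6, -0.5]
finger_gap: 0.225
```

```bash
python3 - <<'E'
from h import *
c=cap('wrist'); fix(); rel(c)
E
```

```text
t 7.8833 tcp fix -0.0026393109579352287 -0.0033259291795645165 56.894125168739855 head 96.82510907339551 z [ 1.35308753e-04 -2.16954170e-04 -9.99999967e-01] Ffix 0.018619940351856167 0.11746250704941544 -0.6926042230940669 M [-0.0118473   0.02059702  0.06716904] gap 0.22410178097056233
stop x,y [-21.04239371  21.22494334] 80.17479932230408 [84.3036865  95.89100048]
blk x [-23.53573927  23.75521966] z 53.027524633720446
0 pipe x 0.2270872070848149 ztop 76.01890705962886
15 pipe x -0.2835896354829077 ztop 62.4243345282527
30 pipe x -0.30984736158201165 ztop 62.421115939831495
45 pipe x -0.29379669466369057 ztop 62.38554803563884
60 pipe x -0.38490759401332214 ztop 62.40648694661525
end y [81.68317418 82.48631056]
```

>>> {"name": "apply_moves", "arguments": {
  "motion": [
    {"dx": 0.7,"dy": 0.3,"dz": 0,"ax": 0,"ay": 0,"az": 0,"fingers": 10},
    {"dx": 1.2,"dy": 0.3,"dz": 0,"ax": 0,"ay": 0,"az": 0,"fingers": 10},
    {"dx": 1.7,"dy": 0.3,"dz": 0,"ax": 0,"ay": 0,"az": 0,"fingers": 10},
    {"dx": 2.2,"dy": 0.3,"dz": 0,"ax": 0,"ay": 0,"az": 0,"fingers": 10},
    {"dx": 2.2,"dy": 0.3,"dz": 0,"ax": 0,"ay": 0,"az": 0,"fingers": 10},
    {"dx": 2.2,"dy": 0.3,"dz": 0,"ax": 0,"ay": 0,"az": 0,"fingers": 10}
  ]
}}

```text
t: 8.38
ee_pos: [528.5, -174.9, 56.8]
ee_rot: [0.664, 0.748, -0.0, 0.0]
contact_force: [0.2, -0.1, -1.6]
finger_gap: 0.229
```

```bash
python3 - <<'E'
from h import *
fix()
E
```

```text
t 8.3833 tcp fix 0.22625320278820332 2.192310332393373 56.832523509139044 head 96.81444512481266 z [ 3.83781506e-05 -1.35208384e-04 -9.99999990e-01] Ffix 0.21540491815604376 -0.13665111639308233 -1.58099668196001 M [-0.01792925 -0.04802861 -0.00521725] gap 0.22930318392753934
```

No contact yet, so I'll keep creeping.

>>> {"name": "apply_moves", "arguments": {
  "motion": [
    {"dx": 0.4,"dy": 0,"dz": 0,"ax": 0,"ay": 0,"az": 0,"fingers": 10},
    {"dx": 0.8,"dy": 0,"dz": 0,"ax": 0,"ay": 0,"az": 0,"fingers": 10},
    {"dx": 0.8,"dy": 0,"dz": 0,"ax": 0,"ay": 0,"az": 0,"fingers": 10},
    {"dx": 0.8,"dy": 0,"dz": 0,"ax": 0,"ay": 0,"az": 0,"fingers": 10}
  ]
}}

```text
t: 8.72
ee_pos: [528.5, -174.8, 56.9]
ee_rot: [0.664, 0.748, -0.0, 0.0]
contact_force: [1.0, -2.6, -0.8]
finger_gap: 0.226
```

```bash
python3 - <<'E'
from h import *
fix()
c=cap('wrist'); save(c['img'],'w7',(200,20,360,140),5); rel(c)
E
```

```text
t 8.7167 tcp fix 0.23807781923924098 2.3196452821470506 56.94119802152581 head 96.79749001771562 z [ 3.86796142e-04 -9.64439997e-04 -9.99999460e-01] Ffix 0.6731279526351613 -2.6798469969139216 -0.8007250276297738 M [-0.57717705 -0.12552669 -0.00393403] gap 0.22648056189312943
stop x,y [-20.98730419  21.27122759] 80.24456726814076 [84.42531707 96.07097069]
blk x [-23.59052622  23.8146701 ] z 53.081774160084166
0 pipe x -0.41615834767960297 ztop 76.01722733102719
15 pipe x -0.09625724041044469 ztop 62.466810574348195
30 pipe x -0.04297017289769185 ztop 62.419252306438636
45 pipe x -0.08501653036734695 ztop 62.445280628773325
60 pipe x -0.0776371368019703 ztop 62.35616780830311
end y [83.16165346 83.92850127]
```

View pics/w7.png

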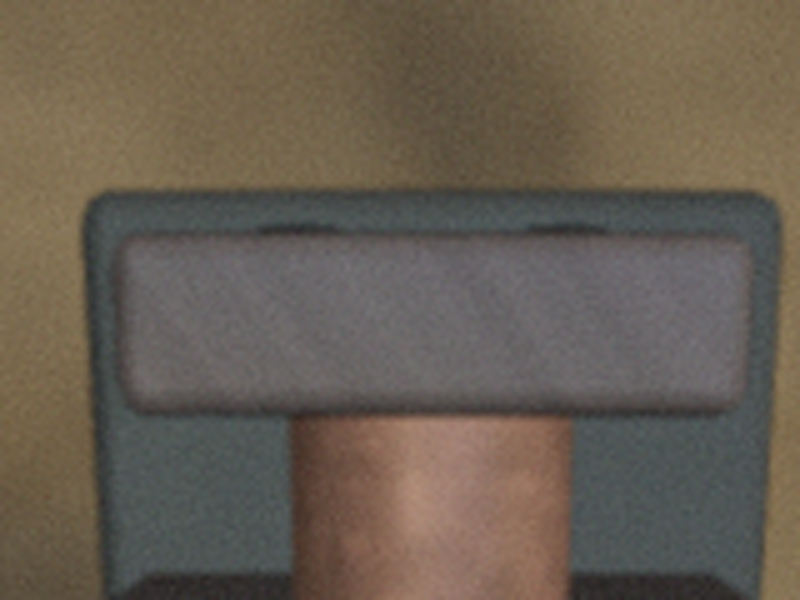

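The crop shows the pipe end tight against the stop at (430,413), with 2.7 N on the stop. Now I press down.

>>> {"name": "apply_moves", "arguments": {
  "motion": [
    {"dx": 0,"dy": 0,"dz": 0.5,"ax": 0,"ay": 0,"az": 0,"fingers": 10},
    {"dx": 0,"dy": 0,"dz": 1,"ax": 0,"ay": 0,"az": 0,"fingers": 10},
    {"dx": 0.3,"dy": 0,"dz": 1.5,"ax": 0,"ay": 0,"az": 0,"fingers": 10},
    {"dx": 0.5,"dy": 0,"dz": 2,"ax": 0,"ay": 0,"az": 0,"fingers": 10},
    {"dx": 0.5,"dy": 0,"dz": 2.5,"ax": 0,"ay": 0,"az": 0,"fingers": 10},
    {"dx": 0.5,"dy": 0,"dz": 2.5,"ax": 0,"ay": 0,"az": 0,"fingers": 10},
    {"dx": 0.5,"dy": 0,"dz": 2.5,"ax": 0,"ay": 0,"az": 0,"fingers": 10}
  ],
  "force": 90
}}

```text
t: 9.35
ee_pos: [528.6, -174.8, 55.8]
ee_rot: [0.664, 0.748, -0.001, 0.001]
contact_force: [-2.9, -3.5, 9.7]
finger_gap: 0.223
```

```bash
python3 - <<'E'
from h import *
fix()
E
```

```text
t 9.35 tcp fix 0.39104719525629345 2.3640263558388566 55.83593817557146 head 96.78068356038389 z [ 5.69287330e-04 -2.01566896e-03 -9.99997806e-01] Ffix -3.2868368130432177 -3.091172801195903 9.660298101327898 M [-0.83118633  0.72944583 -0.0161225 ] gap 0.2226841047809937
```

Seated at z 55.8 as predicted. The sideways force of −3.3 N means more load on the far face, so I'll centre it and press harder.

>>> {"name": "apply_moves", "arguments": {
  "motion": [
    {"dx": 0.2,"dy": -0.4,"dz": 0.5,"ax": 0,"ay": 0,"az": 0,"fingers": 10},
    {"dx": 0.4,"dy": -0.7,"dz": 1,"ax": 0,"ay": 0,"az": 0,"fingers": 10},
    {"dx": 0.5,"dy": -0.7,"dz": 1.7,"ax": 0,"ay": 0,"az": 0,"fingers": 10},
    {"dx": 0.5,"dy": -0.7,"dz": 2.4,"ax": 0,"ay": 0,"az": 0,"fingers": 10},
    {"dx": 0.5,"dy": -0.7,"dz": 3,"ax": 0,"ay": 0,"az": 0,"fingers": 10},
    {"dx": 0.5,"dy": -0.7,"dz": 3,"ax": 0,"ay": 0,"az": 0,"fingers": 10},
    {"dx": 0.5,"dy": -0.7,"dz": 3,"ax": 0,"ay": 0,"az": 0,"fingers": 10},
    {"dx": 0.5,"dy": -0.7,"dz": 3,"ax": 0,"ay": 0,"az": 0,"fingers": 10}
  ]
}}

```text
t: 10.02
ee_pos: [528.6, -174.7, 55.7]
ee_rot: [0.664, 0.748, -0.001, 0.002]
contact_force: [-9.6, -2.1, 26.1]
finger_gap: 0.22
```

```bash
python3 - <<'E'
from h import *
fix()
E
```

```text
t 10.0167 tcp fix 0.4204016025216354 2.3784586400967727 55.682119643564704 head 96.7739286772319 z [ 0.00162251 -0.00364705 -0.99999203] Ffix -9.813915469571466 -0.9379542787302967 26.053759520771237 M [-0.4853182   1.90922865  0.00449202] gap 0.2201795369297174
```

>>> {"name": "apply_moves", "arguments": {
  "motion": [
    {"dx": 0.2,"dy": -0.6,"dz": 0,"ax": 0,"ay": 0,"az": 0,"fingers": 10},
    {"dx": 0.4,"dy": -1.2,"dz": 0,"ax": 0,"ay": 0,"az": 0,"fingers": 10},
    {"dx": 0.4,"dy": -1.8,"dz": 0,"ax": 0,"ay": 0,"az": 0,"fingers": 10},
    {"dx": 0.4,"dy": -1.8,"dz": 0,"ax": 0,"ay": 0,"az": 0,"fingers": 10},
    {"dx": 0.4,"dy": -1.8,"dz": 0,"ax": 0,"ay": 0,"az": 0,"fingers": 10}
  ]
}}

```text
t: 10.43
ee_pos: [528.6, -174.7, 55.7]
ee_rot: [0.664, 0.748, 0.0, 0.003]
contact_force: [-4.2, -3.9, 20.3]
finger_gap: 0.221
```

```bash
python3 - <<'E'
from h import *
fix()
E
```

```text
t 10.4333 tcp fix 0.34020058811864606 2.3878408859178735 55.705561446546035 head 96.77965769791183 z [ 0.00571788 -0.00397577 -0.99997575] Ffix -4.577425374584102 -3.3625290598082316 20.274368764292515 M [-0.68614724  0.88988075 -0.07831376] gap 0.22100750180594392
```

>>> {"name": "apply_moves", "arguments": {
  "motion": [
    {"dx": 0,"dy": -0.7,"dz": 0.5,"ax": 0,"ay": 0,"az": 0,"fingers": 10},
    {"dx": 0,"dy": -1.4,"dz": 1,"ax": 0,"ay": 0,"az": 0,"fingers": 10},
    {"dx": 0,"dy": -2,"dz": 1.5,"ax": 0,"ay": 0,"az": 0,"fingers": 10},
    {"dx": 0,"dy": -2,"dz": 1.5,"ax": 0,"ay": 0,"az": 0,"fingers": 10},
    {"dx": 0,"dy": -2,"dz": 1.5,"ax": 0,"ay": 0,"az": 0,"fingers": 10},
    {"dx": 0,"dy": -2,"dz": 1.5,"ax": 0,"ay": 0,"az": 0,"fingers": 10}
  ]
}}

```text
t: 10.93
ee_pos: [528.5, -174.7, 55.6]
ee_rot: [0.664, 0.748, 0.001, 0.005]
contact_force: [-2.8, -2.8, 25.8]
finger_gap: 0.217
```

```bash
python3 - <<'E'
from h import *
fix()
for n in('wrist','scene','top'):
    c=cap(n)
    if n=='wrist': rel(c); save(c['img'],'w9',s=1.4)
    if n=='scene': save(c['img'],'s9',(260,160,360,240),7)
    if n=='top': save(c['img'],'t9',s=1.4)
E
```

```text
t 10.9333 tcp fix 0.24343859131184922 2.389474926341174 55.64067209198519 head 96.80341383104532 z [ 0.00939854 -0.00441694 -0.99994608] Ffix -3.1252737687613763 -2.4155385254557498 25.757068750099805 M [-0.50019088  0.62958522 -0.03548755] gap 0.2171883601487089
stop x,y [-21.03431698  21.2666844 ] 84.17858065389467 [84.29032342 96.05414557]
blk x [-23.57368688  23.44162439] z 53.05461723709078
0 pipe x -0.3366096959665754 ztop 78.84119843392904
15 pipe x 0.2209456460456025 ztop 61.2049245014549
30 pipe x 0.0400324945157939 ztop 61.26978276769459
45 pipe x 0.023038624499281665 ztop 61.27409152784038
60 pipe x 0.017829811460367925 ztop 61.21667613395345
end y [82.96776326 83.72581433]
```

View pics/w9.png

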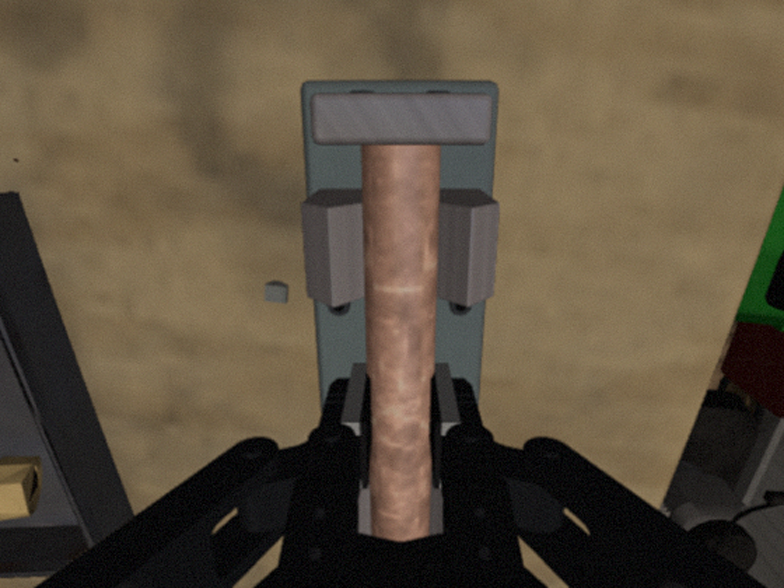

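View pics/s9.png

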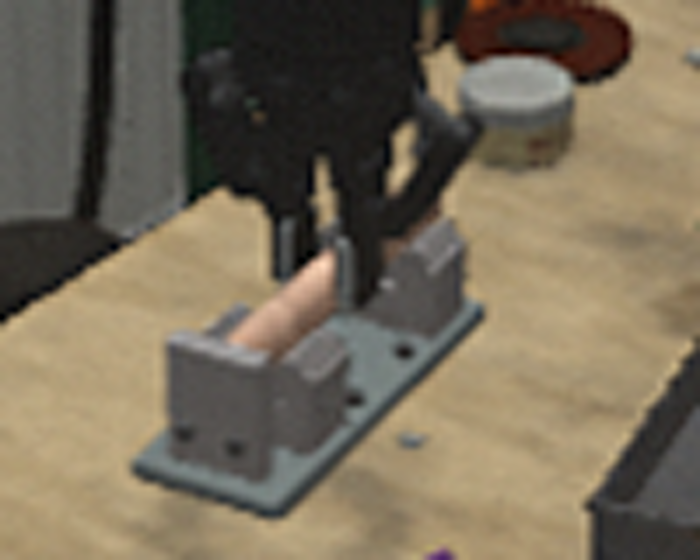

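The pipe is centred in the V with its top at 61.2 mm (nominal 61), level and against the stop. I'll hold briefly to confirm it's steady, then hand in.

>>> {"name": "apply_moves", "arguments": {
  "motion": [
    {"dx": 0.2,"dy": -0.5,"dz": 0,"ax": 0,"ay": 0,"az": 0,"fingers": 10},
    {"dx": 0.2,"dy": -0.5,"dz": 0,"ax": 0,"ay": 0,"az": 0,"fingers": 10},
    {"dx": 0.2,"dy": -0.5,"dz": 0,"ax": 0,"ay": 0,"az": 0,"fingers": 10},
    {"dx": 0.2,"dy": -0.5,"dz": 0,"ax": 0,"ay": 0,"az": 0,"fingers": 10},
    {"dx": 0.2,"dy": -0.5,"dz": 0,"ax": 0,"ay": 0,"az": 0,"fingers": 10},
    {"dx": 0.2,"dy": -0.5,"dz": 0,"ax": 0,"ay": 0,"az": 0,"fingers": 10}
  ]
}}

```text
t: 11.58
ee_pos: [528.5, -174.8, 55.7]
ee_rot: [0.664, 0.748, 0.002, 0.005]
contact_force: [-1.0, -3.0, 24.9]
finger_gap: 0.22
```

```bash
python3 - <<'E'
from h import *
fix(); c=cap('wrist'); rel(c); fix()
E
```

```text
t 11.5833 tcp fix 0.23016244796368268 2.372640081786238 55.66224845982967 head 96.80293871292933 z [ 0.01055713 -0.00465859 -0.99993342] Ffix -1.3702172017898968 -2.8238570437544612 24.946982434237754 M [-0.56397718  0.38103197 -0.08710487] gap 0.2201491547290617
stop x,y [-21.03134475  21.22056761] 84.19178072113857 [84.29676368 96.066881  ]
blk x [-23.62914531  23.5154387 ] z 53.12635337047857
0 pipe x 0.14734788403401425 ztop 78.84232396513464
15 pipe x 0.05030805062492398 ztop 61.09668678593549
30 pipe x 0.058292390005143836 ztop 61.266143385839676
45 pipe x 0.038757089604909895 ztop 61.27148043094052
60 pipe x 0.0054029657830707714 ztop 61.22550928478365
end y [82.97529054 83.73100692]
t 11.6333 tcp fix 0.24359833645293338 2.3739173556054705 55.68327897306434 head 96.80124149827286 z [ 0.0105905  -0.00466273 -0.99993305] Ffix -1.7623549518080823 -1.6357559802064285 25.563766768309673 M [-0.58447162  0.40389784  0.00559333] gap 0.21942926396449586
```

View pics/t9.png

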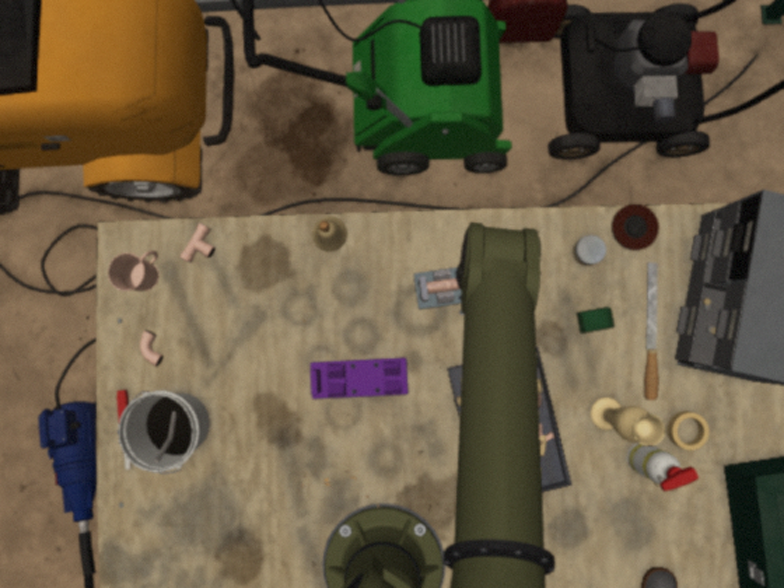

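The readings are steady. In the top view the bell (330,233), tee (197,243) and bar (595,320) haven't moved.

```bash
python3 -c "
from h import *
print(arm.job_done()); fix()"
```

```text
the job is handed in; nothing more can be done
None
the job is handed in; nothing more can be done
```

The pipe is lying in the grey V-blocks with its +y end against the end stop. I handed the job in at about 11.6 s with the gripper still holding it (90 N grip setting) and pressing it down.

- **Seating:** the last wrist view put the pipe's axis within 0.1 mm of the V's centre line. Its top was at about 61.2 mm (61 nominal), and it was level over the visible length; the gripper hid the other end. The downward push was about 25 N with under 2 N sideways, so both faces were loaded.
- **End stop:** 2–3 N remained on the stop. The camera put the pipe end at 83.7 mm against the stop face at 84.2 mm. I take that 0.5 mm difference as edge noise, because the reading was the same when contact was first felt.
- **Bystanders:** the bell, tee and bar were in their original places in the last top view.
- **Disagreements:** the top and wrist cameras differed by about 2 mm on the fixture's position, so I aligned the pipe with the wrist view and the contact forces. The finger opening also read about 0.22, lower than the 0.26 expected for 22 mm, but the pipe showed no slip.
- **Not checked:** I couldn't take a reading after handing in, because the robot interface had closed.

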